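# Lock a calibration plug into the spring-sleeve coupler

## Task

Take the steel plug with the plain cylindrical head (the one with a ring groove near its foot) out of the rack and stand it upright, foot down, in the flared mouth of the coupler, where the catches stop it part-way. Then pull the coupler's sleeve back by pressing one of its two side lugs down as far as it goes, so that the plug drops fully home, and let the sleeve spring all the way up again to lock the plug in.

Things in the scene. Friction and masses are not known exactly. Their poses are not given: they have to be found in the camera images.
- plug_mid (a point): Steel plug, round, 84 mm tall, 0.3 kg; point on its axis 42 mm above the foot, z up. Shank 26 mm dia., ring groove 12-22 mm above the foot; grip the head: 34 mm dia., top 26 mm, its middle 29 mm above the point. Stands 8 mm deep in a fixed 24 mm high rack beside a mushroom-headed and a ball-topped piece, 75 mm apart along its y: fingers closing along its x clear them.
- coupler_mouth (a point): Centre of the rim (52 mm dia.) of the fixed upright coupler's flared mouth, 73 mm above the table; z up, y to the listed lug. Narrows from 46 to a 29 mm bore. Sleeve up: catches hold the plug, its mid point 7 mm above the rim; pushing it does not free them. Sleeve 12 mm or more back: it falls 20 mm by its weight, mid point 13 mm below the rim. Sleeve up again: locked. On a 130 mm plate.
- sleeve (a joint): How far the dark steel sleeve round the coupler is pulled back (down), in m: 0 = up under the flare, 0.016 = fully down on its stop. A spring pushes it up with about 6 N at 0 and 11 N at 0.016; it returns when released.
- sleeve_lug (a point): Pressing point on the flat top of one of the sleeve's two opposite, equal lugs, 55 mm from the coupler's axis; z up, y away from the axis. The lug is a tab 30 mm wide, 8 mm thick, reaching from 22 to 72 mm from the axis; its top is 47 mm above the table with the sleeve up and moves with the sleeve. Press it with closed fingers from above.
There are look-alikes about, which are no part of the job. What is shaped like the part that bears plug_mid but orange is not meant.

How it is judged:
By the outcome, as a careful person would: the job done as asked, in the order asked, and still so for the second after the job is handed in, with the robot touching nothing.
It also fails if it takes over 48 s, if anything falls off the work surface, if the arm or the gripper's body presses on something with over 40 N, if the wrist force passes 120 N, or if a joint passes its speed limit or range.

## Robot

A 7-joint arm with a two-finger parallel gripper is mounted at the origin on the work surface. World frame = base frame: x ahead of the robot, y to its left, z up, the work surface at z = 0. Lengths are in mm, angles in degrees, forces in N, time in s.
With the tool pointing down it reaches from about 350 to 775 mm from the base axis. Payload 3.1 kg.
Tool frame: the origin (TCP) lies on the centre line of the jaws, within the pads' length; the fingertips stand r.tcp_to_tips ahead of it and the grasp point (between the pads) lies 8 mm behind it (r.tcp_to_tips is the distance from the TCP to the fingertips, in mm); z points along the fingers, y is the direction in which the jaws open and shut (so a half turn about z gives the same grasp; the last joint's range is limited). The gripper opens to 85 mm and grips with 20 to 120 N. Pads are 22 mm wide; open, the fingers measure 114 mm over their backs; the gripper's body (76 mm by 85 mm) begins 54 mm behind the grasp point. The pads swing forward as they close: fully open they stand 13 mm farther back than shut.
Start: joints at [-67.592, 17.813, 0.802, 86.603, -0.252, 75.585, -1.558], TCP at [230.654, 499.316, 242.304] pointing down, gripper open.
Joint ranges: [-154.91, 154.91], [-16.99, 109.72], [-72.82, 74.43], [7.12, 147.25], [-82.49, 262.49], [11.32, 116.49], [-174.64, 174.64]. Speed limits (degrees/s): [159.86, 159.86, 180, 180, 180, 180, 180].

## Interface

Orientations are given as a 3x3 rotation matrix whose columns are the frame's x, y, z axes.
In Python, from plant import r, get_image gives the robot as it stands.
- The arm moves only by the tool arm_command, never from a script. Its argument "series" is a list of rows, each a list of 5 numbers: the finger opening in m, from 0 to 0.0854, then the shift along the tool's x, y, z in m, then the turn about the tool's z in degrees. In form: [[gripper, tx, ty, tz, twist], ...]. A call has 1 to 20 rows; each row shifts and turns the commanded pose from where the row before left it, along the tool's axes as they then stand; what a row does not reach is not made up. A row lasts 1/8 s, in which the tool goes at most 62.5 mm and 10.7 degrees, less where a joint would pass 70% of its speed; a pose out of reach is approached as far as the arm can. A call with a gripper value outside its range is refused whole. The fingers move at their own pace and stop on an object; the grip force is fixed at half the most. Time passes only in rows, so rows that do not move let the fingers close. It gives the time, the measured TCP pose, the force and the opening at its end, in the units of the state.
- r.sense(): the state, without advancing time (a new reading comes with each control period).
- get_image(name): name is "scene" or "top" or "wrist"; returns a dict with "pixels" (384x512x3 uint8, red, green, blue), "fx", "fy", "cx", "cy" (pixels), "T" (4x4, takes a point from camera to world coordinates). Camera axes: x right, y up, looking along -z (the intrinsics and any distortion apply to the point x, -y, -z); pixel columns grow to the right and rows downward; lengths in mm; the calibration is good to about 2 mm. A picture is of the moment at which its call begins. There is no depth.
- r.finish_job(): hands the job in, once; it reports no verdict.
The state is a dict: "time_s": time; "qpos": joint angles; "qd": joint speeds; "tau": joint torques, N m; "position": TCP position; "orientation": TCP orientation; "force": force on the tool from outside, world axes, zero at the start; "torque": the same for the moment, N m; "opening": finger opening in mm.
Only numpy, scipy, OpenCV 4.12 (cv2) and the standard library are available. Lean on these libraries where they do the work, as an engineer would, in place of code of your own. Each camera call takes 0.05 s, during which the arm holds its last target.

## Working session

There is one attempt and no reset: what is moved stays moved. The work goes in short steps, Python scripts to look and compute and a tool call to move; the robot and the scene stay as the last step left them, time stands still between calls to the robot, and variables do not carry over. Pictures are saved under pics/ and viewed, and the job is handed in when it is done.

Besides the shell and the picture viewer there is one more tool, called after "Request:" as name([rows], argument=value, ...), one row to a line, values as JSON. arm_command: Moves the arm, as the interface text tells. Its arguments: {"type":"object","properties":{"series":{"type":"array"}},"required":["series"]}

```bash
mkdir -p pics; ls; cat > look.py <<'E'
import cv2,sys
from plant import r,get_image
import numpy as np, pickle
for n in sys.argv[2:]:
    im=get_image(n); pickle.dump(im,open(f'pics/{sys.argv[1]}_{n}.pkl','wb'))
    cv2.imwrite(f'pics/{sys.argv[1]}_{n}.png',cv2.cvtColor(im['pixels'],cv2.COLOR_RGB2BGR))
    print(n,{k:(np.round(v,3).tolist() if k=='T' else v) for k,v in im.items() if k!='pixels'})
E
python3 look.py a scene top wrist; python3 -c "
from plant import r
s=r.sense();print(s,r.tcp_to_tips)"
```

```text
pics
scene {'fx': 468.0019584015647, 'fy': 468.0019584015647, 'cx': 251.77246925222963, 'cy': 184.35173922183688, 'T': [[-0.159, -0.798, 0.582, 1156.718], [0.987, -0.12, 0.105, 108.654], [-0.014, 0.591, 0.807, 978.333], [0.0, 0.0, 0.0, 1.0]]}
top {'fx': 473.6682502871132, 'fy': 473.6682502871132, 'cx': 258.79186747487654, 'cy': 192.8666820271438, 'T': [[0.015, 0.996, -0.085, 429.797], [-0.999, 0.013, -0.031, -21.275], [-0.03, 0.086, 0.996, 1029.403], [0.0, 0.0, 0.0, 1.0]]}
wrist {'fx': 300.5311341440016, 'fy': 300.5311341440016, 'cx': 261.7835104291184, 'cy': 187.92765919065903, 'T': [[0.421, -0.866, -0.271, 161.247], [0.907, 0.401, 0.128, 530.181], [-0.002, -0.299, 0.954, 372.295], [0.0, 0.0, 0.0, 1.0]]}
{'time_s': 0.15, 'qpos': array([-67.59068015,  17.85091047,   0.80109378,  86.66883723,
        -0.2524757 ,  75.5850584 ,  -1.55790595]), 'qd': array([-0.080775  , -0.08854301, -0.01150487, -0.34230849,  0.11008981,
       -0.05889643, -0.02082863]), 'tau': array([ 1.11501017e-04, -3.80276549e+01,  1.46365478e-01, -2.30848932e+01,
        1.24130450e-02,  9.77900054e-03,  1.66397609e-05]), 'position': array([230.44307369, 498.82033963, 241.47522162]), 'orientation': array([[-9.07828372e-01,  4.19341352e-01, -6.91046655e-04],
       [ 4.19341916e-01,  9.07826856e-01, -1.66035605e-03],
       [-6.89052385e-05, -1.79710316e-03, -9.99998383e-01]]), 'force': array([ 0.32057787,  0.36563602, -0.09362302]), 'torque': array([-0.03999349, -0.0219675 ,  0.02129115]), 'opening': 85.81588278414337} 11.0
```

View pics/a_scene.png

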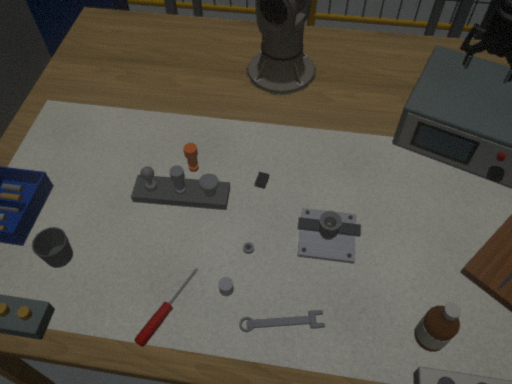

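View pics/a_top.png

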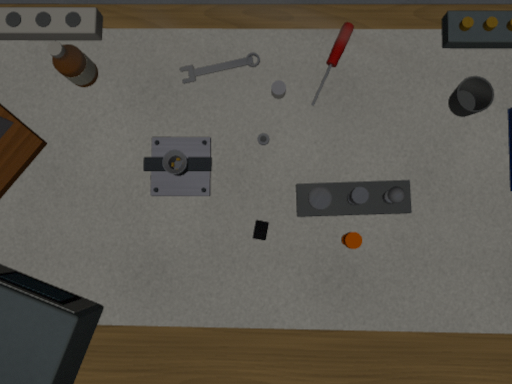

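View pics/a_wrist.png

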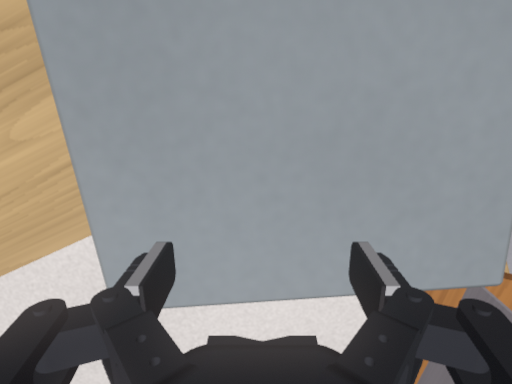

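The top view shows the coupler at about (175,162). The rack pieces are at (320,198), (360,196) and (396,196), and the orange look-alike is at (353,240). I'll crop in on the candidates.

```bash
python3 - <<'E'
import cv2,numpy as np
s=cv2.imread('pics/a_scene.png');t=cv2.imread('pics/a_top.png')
def c(i,x,y,w,h,k):return cv2.resize(np.clip(i[y:y+h,x:x+w]*1.6,0,255).astype('uint8'),(w*k,h*k),interpolation=cv2.INTER_CUBIC)
a=np.hstack([c(s,125,135,110,80,3),c(s,285,195,90,80,3)])
b=np.hstack([c(t,290,170,125,80,3),c(t,140,125,75,80,3)])
W=max(a.shape[1],b.shape[1])
p=lambda x:cv2.copyMakeBorder(x,0,0,0,W-x.shape[1],cv2.BORDER_CONSTANT)
cv2.imwrite('pics/crop1.png',np.vstack([p(a),p(b)]))
E
```

```text
(no output)
```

View pics/crop1.png

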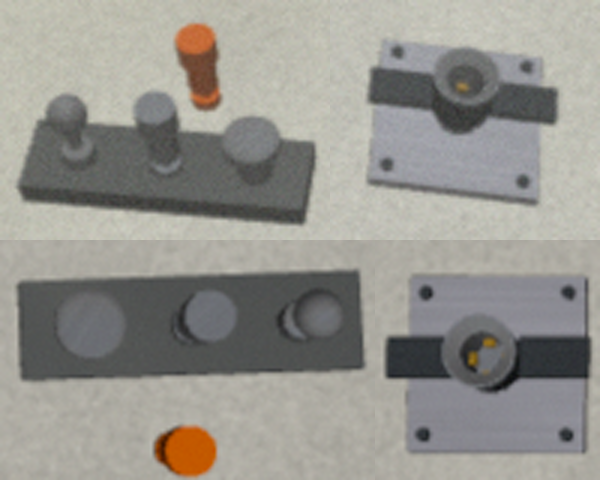

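Candidates in the scene image are the ball top (149,175), the plain cylinder (178,175), the mushroom (208,182) and the orange copy (192,155). The grey cylinder in the middle of the rack is the plug I want. The coupler is at (331,220), and its lugs run along the image horizontal. Next I'll triangulate.

```bash
cat > h.py <<'E'
import numpy as np,pickle
def ray(im,u,v):
    d=np.array([(u-im['cx'])/im['fx'],-(v-im['cy'])/im['fy'],-1.]); T=im['T']
    d=T[:3,:3]@d; return T[:3,3],d/np.linalg.norm(d)
def tri(obs):
    A=np.zeros((3,3));b=np.zeros(3)
    for im,u,v in obs:
        o,d=ray(im,u,v);P=np.eye(3)-np.outer(d,d);A+=P;b+=P@o
    X=np.linalg.solve(A,b)
    return X,[round(float(np.linalg.norm((np.eye(3)-np.outer(d,d))@(X-o))),2) for o,d in (ray(*q) for q in obs)]
def plane(im,u,v,z):
    o,d=ray(im,u,v);return o+d*(z-o[2])/d[2]
def proj(im,X):
    p=im['T'][:3,:3].T@(np.asarray(X)-im['T'][:3,3]);return im['cx']+im['fx']*p[0]/-p[2],im['cy']-im['fy']*p[1]/-p[2]
L=lambda n:pickle.load(open(f'pics/{n}.pkl','rb'))
E
python3 - <<'E'
from h import *
s,t=L('a_scene'),L('a_top')
print('plugtop',tri([(s,177,169),(t,359.7,195.3)]))
print('rim',tri([(s,330.7,220),(t,175,161.7)]))
# lug ends top view at z47, rack corners z24
f=lambda x,y:(x/3+290,(y-240)/3+170)
for p in [(19,284),(358,271),(362,367),(20,379)]: print('rack',plane(t,*f(*p),24).round(1))
g=lambda x,y:((x-375)/3+140,(y-240)/3+125)
for p in [(387,357),(590,356)]: print('lug',plane(t,*g(*p),47).round(1))
# table plane / plate
E
```

```text
plugtop (array([ 506.8139233 , -189.39488261,  102.21106066]), [0.23, 0.23])
rim (array([574.0006109 , 182.87710677,  68.89183434]), [0.76, 0.76])
rack [534.3 -69.8  24. ]
rack [ 546.5 -308.3   24. ]
rack [ 478.8 -310.3   24. ]
rack [466.9 -71.   24. ]
lug [571.8 252.3  47. ]
lug [574.1 109.2  47. ]
```

Request:
arm_command([
  [0.085,0,0,0,10.4],
  [0.085,0,0,0,10.4],
  [0.085,0,0,0,10.4],
  [0.085,0,0,0,10.4],
  [0.085,0,0,0,10.4],
  [0.085,0,0,0,10.4],
  [0.085,-0.041,0.041,0,0],
  [0.085,-0.041,0.041,0,0],
  [0.085,-0.041,0.041,0,0],
  [0.085,-0.041,0.041,0,0],
  [0.085,-0.041,0.041,0,0],
  [0.085,-0.041,0.041,0,0],
  [0.085,-0.041,0.041,0,0],
  [0.085,-0.041,0.041,0,0],
  [0.085,0,0,0,0],
  [0.085,0,0,0,0],
])

```text
time_s: 2.15
position: [573.9, 188.1, 241.7]
orientation: [[-0.049, 0.999, -0.002], [0.999, 0.049, 0.0], [0.001, -0.002, -1.0]]
force: [-1.0, 0.5, 0.3]
opening: 84.9
```

```bash
python3 look.py b wrist
```

```text
wrist {'fx': 300.5311341440016, 'fy': 300.5311341440016, 'cx': 261.7835104291184, 'cy': 187.92765919065903, 'T': [[0.999, -0.045, -0.013, 570.417], [0.047, 0.953, 0.298, 263.402], [-0.001, -0.298, 0.954, 372.66], [0.0, 0.0, 0.0, 1.0]]}
```

View pics/b_wrist.png

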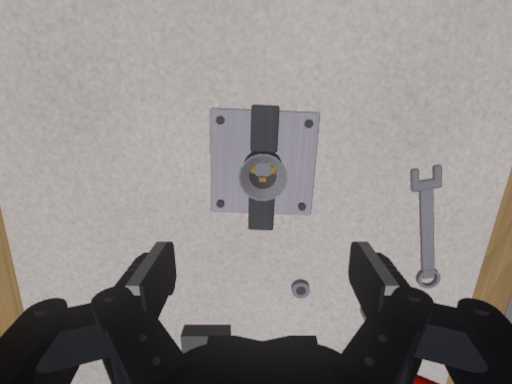

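```bash
python3 - <<'E'
from h import *;import cv2
w,t,s=L('b_wrist'),L('a_top'),L('a_scene')
def c(im,x,y,W,H,k):
    i=im['pixels'][y:y+H,x:x+W,::-1]; return cv2.resize(np.clip(i*1.6,0,255).astype('uint8'),(W*k,H*k),interpolation=cv2.INTER_CUBIC)
a=c(w,195,95,140,145,4)
b=np.vstack([c(t,140,130,75,72,3),c(s,295,195,75,72,3)]);b=cv2.copyMakeBorder(b,0,a.shape[0]-b.shape[0],0,0,cv2.BORDER_CONSTANT)
cv2.imwrite('pics/crop2.png',np.hstack([a,b]))
E
```

```text
(no output)
```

View pics/crop2.png

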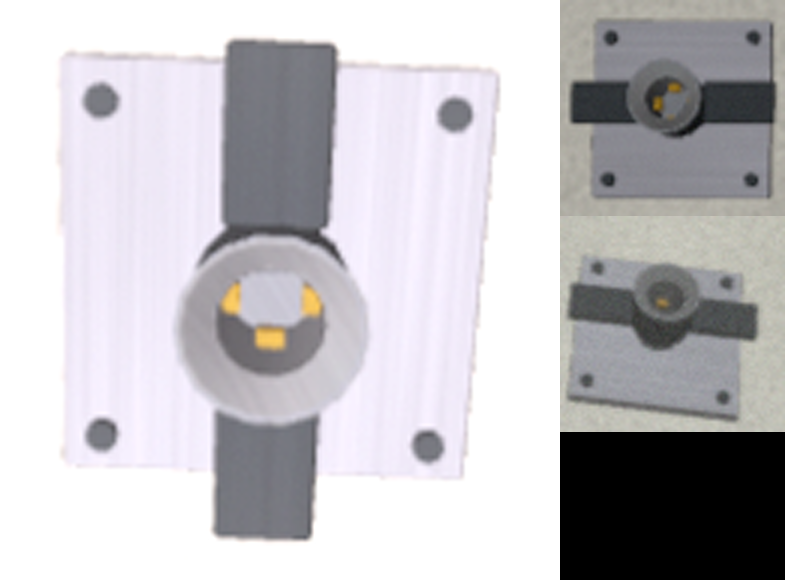

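```bash
python3 - <<'E'
from h import *
w,t,s=L('b_wrist'),L('a_top'),L('a_scene')
W=(w,262.9,176.9);T=(t,174.7,161.5);S=(s,295+107/3-.3,195+(292-216)/3-.3)
print(tri([W,T]),tri([W,S]),tri([W,T,S]))
for o in (W,T,S): print(plane(*o,73).round(1))
for o in [(265.4,104.9),(260.1,229.1)]: print('lug',plane(w,*o,47).round(1))
E
```

```text
(array([574.54123183, 181.81072139,  72.58818428]), [0.61, 0.61]) (array([575.45283343, 182.06193444,  71.82360661]), [0.69, 0.69]) (array([574.85452584, 182.09993397,  70.97933757]), [0.92, 0.69, 0.75])
[575.1 181.7  73. ]
[573.9 181.9  73. ]
[576.6 182.5  73. ]
lug [574.4 252.6  47. ]
lug [575.3 110.4  47. ]
```

Request:
arm_command([
  [0.085,-0.047,-0.0107,0,0],
  [0.085,-0.047,-0.0107,0,0],
  [0.085,-0.047,-0.0107,0,0],
  [0.085,-0.047,-0.0107,0,0],
  [0.085,-0.047,-0.0107,0,0],
  [0.085,-0.047,-0.0107,0,0],
  [0.085,-0.047,-0.0107,0,0],
  [0.085,-0.047,-0.0107,0,0],
  [0.085,0,0,0,0],
  [0.085,0,0,0,0],
])

```text
time_s: 3.45
position: [507.7, -189.6, 242.2]
orientation: [[-0.052, 0.999, 0.0], [0.999, 0.052, 0.002], [0.002, 0.0, -1.0]]
force: [0.4, 0.6, -0.9]
opening: 84.7
```

```bash
python3 look.py c wrist; python3 - <<'E'
from h import *;import cv2
w=L('c_wrist')
i=w['pixels'][90:250,170:350,::-1]
cv2.imwrite('pics/crop3.png',cv2.resize(i,None,fx=4,fy=3.5,interpolation=cv2.INTER_CUBIC) if 0 else cv2.resize(i[:150],None,fx=4,fy=4,interpolation=cv2.INTER_CUBIC))
E
```

```text
wrist {'fx': 300.5311341440016, 'fy': 300.5311341440016, 'cx': 261.7835104291184, 'cy': 187.92765919065903, 'T': [[0.999, -0.048, -0.016, 503.732], [0.05, 0.954, 0.297, -114.467], [0.001, -0.297, 0.955, 373.375], [0.0, 0.0, 0.0, 1.0]]}
```

View pics/c_wrist.png

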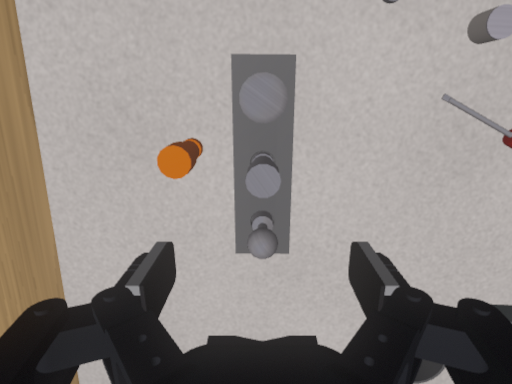

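View pics/crop3.png

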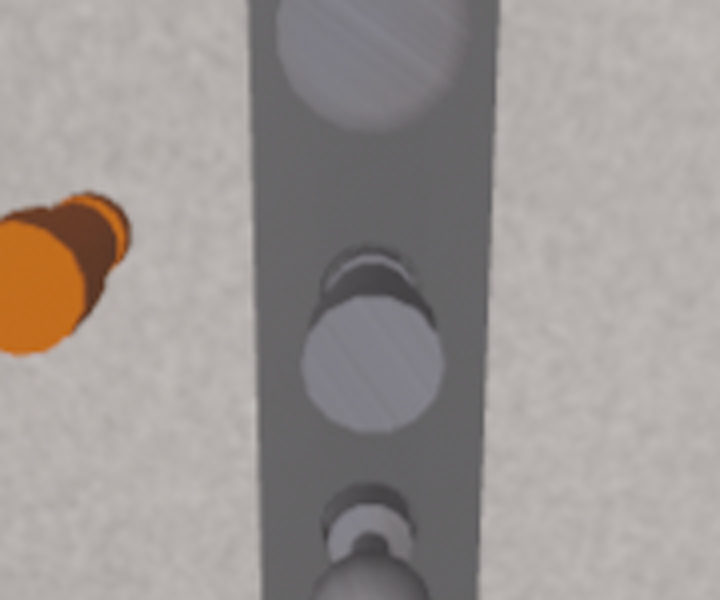

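The wrist view confirms the plug: a plain grey cylinder at (263,181), between the mushroom (263,97) and the ball (263,243). The orange copy, at (175,161), is off the rack. Its left finger path in x lies at about y +20.

```bash
python3 - <<'E'
from h import *
w,t,s=L('c_wrist'),L('a_top'),L('a_scene')
W=(w,262.9,180.6);T=(t,359.4,195.0);S=(s,176.7,168.7)
print(tri([W,T]),tri([W,S]),tri([W,T,S]))
for o in (W,T,S): print(plane(*o,100).round(1))
print('orange top',plane(w,175,161,84).round(1))
R=np.array([[-.052,.999,0],[.999,.052,.002],[.002,0,-1]]);
E
```

```text
(array([ 507.70026531, -187.97858515,  111.99736536]), [1.27, 1.27]) (array([ 508.81966604, -189.57500601,  106.11075363]), [0.77, 0.77]) (array([ 508.0665204 , -189.42464714,  105.10454179]), [1.45, 1.23, 0.3])
[ 509.  -192.1  100. ]
[ 507.6 -189.4  100. ]
[ 504.4 -190.8  100. ]
orange top [ 422.2 -181.    84. ]
```

Request:
arm_command([
  [0.065,-0.001,0,0.04,0],
  [0.065,0,0,0.04,0],
  [0.065,0,0,0.04,0],
  [0.065,0,0,0.025,0],
  [0.065,0,0,0.017,0],
  [0.065,0,0,0,0],
  [0.065,0,0,0,0],
])

```text
time_s: 4.38
position: [508.4, -192.9, 81.4]
orientation: [[-0.05, 0.999, 0.002], [0.999, 0.05, -0.001], [-0.001, 0.002, -1.0]]
force: [0.1, 0.1, -0.1]
opening: 64.9
```

```bash
python3 look.py d wrist >/dev/null
```

```text
(no output)
```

View pics/d_wrist.png

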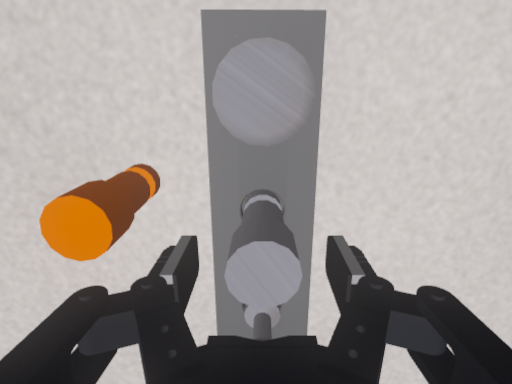

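The plug head sits between the pads at (263,274) and looks centred. I'll check it numerically.

```bash
python3 - <<'E'
from h import *
c,d=L('c_wrist'),L('d_wrist')
print(tri([(c,262.9,180.6),(d,263,274)]))
for z in (100,102):print(plane(d,263,274,z).round(1))
print(d['T'][:3,3])
E
```

```text
(array([ 508.92936327, -192.6595353 ,   98.08198323]), [0.1, 0.1])
[ 508.7 -191.4  100. ]
[ 508.7 -190.1  102. ]
[ 504.33680425 -117.41037603  212.33271501]
```

Request:
arm_command([
  [0.065,0.0015,0,0.001,0],
  [0.02,0,0,0,0],
  [0.02,0,0,0,0],
  [0.02,0,0,0,0],
  [0.02,0,0,0,0],
  [0.02,0,0,0,0],
])

```text
time_s: 5.18
position: [507.8, -191.6, 79.8]
orientation: [[-0.049, 0.999, 0.001], [0.999, 0.049, -0.0], [-0.0, 0.001, -1.0]]
force: [-0.4, 1.2, 5.4]
opening: 32.6
```

Request:
arm_command([
  [0.02,0,0,-0.01,0],
  [0.02,0,0,-0.03,0],
  [0.02,0,0,-0.04,0],
  [0.02,0,0,-0.03,0],
  [0.02,0,0,0,0],
])

```text
time_s: 5.8
position: [508.1, -192.3, 191.0]
orientation: [[-0.049, 0.999, 0.004], [0.999, 0.049, -0.001], [-0.002, 0.004, -1.0]]
force: [0.1, 0.6, -3.2]
opening: 32.4
```

```bash
python3 look.py e wrist scene >/dev/null; python3 - <<'E'
from h import *;import cv2
a,b=L('e_wrist')['pixels'],L('e_scene')['pixels']
cv2.imwrite('pics/e.png',np.hstack([a[150:340,130:400],cv2.resize(b[90:230,110:260],None,fx=2.5,fy=2.5)[:190*1+0] if 0 else cv2.resize(b[110:205,110:250],None,fx=2,fy=2)])[:,:,::-1])
E
```

```text
(no output)
```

View pics/e.png

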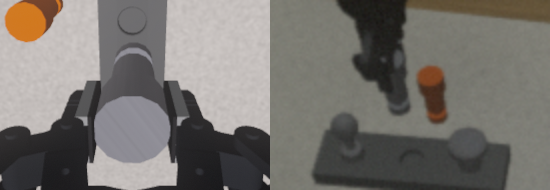

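```bash
python3 - <<'E'
from h import *;import cv2
e=L('e_wrist');i=cv2.cvtColor(e['pixels'],cv2.COLOR_RGB2HSV)[150:340,130:400]
cv2.imwrite('pics/e2.png',cv2.resize(e['pixels'][220:330,200:330,::-1],None,fx=5,fy=5))
for v in (278,279):print(plane(e,262.5,v,211.2).round(1))
E
```

```text
[ 508.2 -191.7  211.2]
[ 508.2 -192.2  211.2]
```

View pics/e2.png

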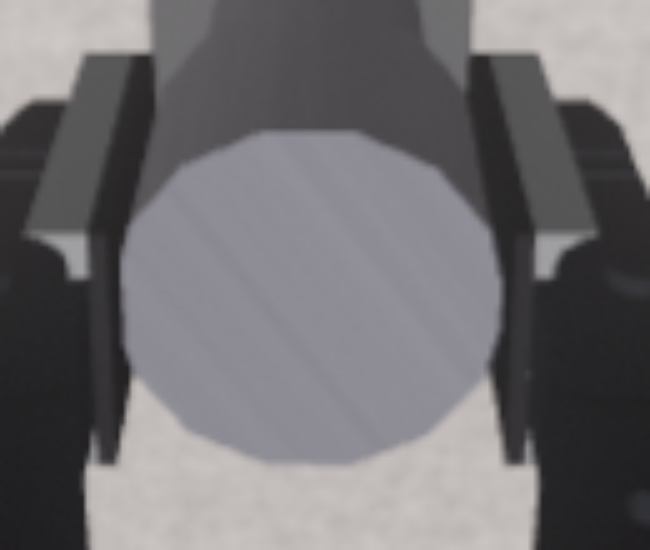

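Request:
arm_command([
  [0.02,0.02,0.0046,0,0],
  [0.02,0.04,0.0092,0,0],
  [0.02,0.04,0.0092,0,0],
  [0.02,0.04,0.0092,0,0],
  [0.02,0.04,0.0092,0,0],
  [0.02,0.04,0.0092,0,0],
  [0.02,0.04,0.0092,0,0],
  [0.02,0.04,0.0092,0,0],
  [0.02,0.04,0.0092,0,0],
  [0.02,0.02,0.0046,0,0],
  [0.02,0.0105,0.002,0,0],
  [0.02,0,0,0,0],
  [0.02,0,0,0,0],
])

```text
time_s: 7.52
position: [574.0, 180.1, 189.3]
orientation: [[-0.046, 0.999, -0.0], [0.999, 0.046, -0.002], [-0.002, -0.0, -1.0]]
force: [-0.4, 0.1, -3.4]
opening: 32.3
```

```bash
python3 look.py f wrist scene top >/dev/null; python3 - <<'E'
from h import *;import cv2
a,b,t=L('f_wrist')['pixels'],L('f_scene')['pixels'],L('f_top')['pixels']
k=lambda i,f:cv2.resize(i,None,fx=f,fy=f)
A=k(a[100:330,170:360],2);B=np.vstack([k(b[140:255,270:385],2),k(t[105:220,120:235],2)])
cv2.imwrite('pics/f.png',np.hstack([A,B])[:,:,::-1])
E
python3 -c "
from plant import r
print(r.sense()['position'])"
```

```text
[573.95769186 181.05305432 189.58973256]
```

View pics/f.png

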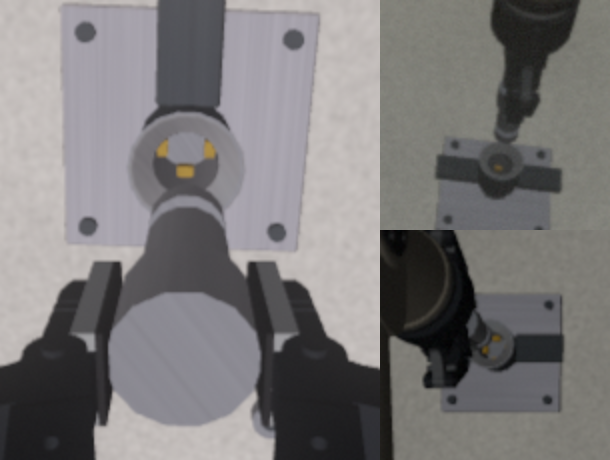

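```bash
python3 - <<'E'
from h import *
f,b,t,s=L('f_wrist'),L('b_wrist'),L('a_top'),L('a_scene')
F=(f,263.0,183.3);B=(b,262.9,176.9)
print(plane(*F,73),tri([F,B]),tri([F,B,(t,174.7,161.5),(s,330.4,220)]))
print('head',plane(f,262.3,278.7,209.8), plane(f,262.3,278.7,209.8))
E
```

```text
[574.89201483 182.08316607  73.        ] (array([575.23767638, 177.943963  ,  59.07579074]), [0.1, 0.1]) (array([574.88530778, 181.99557603,  71.3725323 ]), [0.38, 0.71, 0.78, 0.92])
head [574.07411661 180.48989867 209.8       ] [574.07411661 180.48989867 209.8       ]
```

Request:
arm_command([
  [0.02,0.0014,0.0008,0.02,0],
  [0.02,0,0,0.02,0],
  [0.02,0,0,0.015,0],
  [0.02,0,0,0.01,0],
  [0.02,0,0,0.007,0],
  [0.02,0,0,0.005,0],
  [0.02,0,0,0,0],
])

```text
time_s: 8.55
position: [574.3, 183.7, 112.0]
orientation: [[-0.049, 0.999, -0.001], [0.999, 0.049, -0.001], [-0.001, -0.001, -1.0]]
force: [-0.6, -1.5, -3.8]
opening: 32.3
```

Request:
arm_command([
  [0.02,0,0,0.004,0],
  [0.02,0,0,0.003,0],
  [0.02,0,0,0,0],
])

```text
time_s: 8.93
position: [574.4, 183.7, 104.9]
orientation: [[-0.049, 0.999, -0.0], [0.999, 0.049, -0.001], [-0.001, -0.0, -1.0]]
force: [-1.2, -3.0, -3.7]
opening: 32.6
```

```bash
python3 look.py g wrist scene top >/dev/null; cat > mk.py <<'E'
from h import *;import cv2,sys
n=sys.argv[1]
a,b,t=L(n+'_wrist')['pixels'],L(n+'_scene')['pixels'],L(n+'_top')['pixels']
k=lambda i,f:cv2.resize(i,None,fx=f,fy=f)
A=k(a[100:330,170:360],2);B=np.vstack([k(b[140:255,270:385],2),k(t[105:220,120:235],2)])
cv2.imwrite(f'pics/{n}.png',np.hstack([A,B])[:,:,::-1])
E
python3 mk.py g
```

```text
(no output)
```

View pics/g.png

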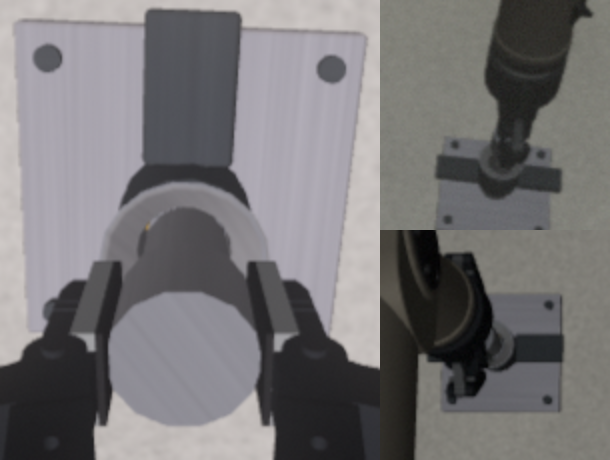

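The plug is in the mouth. A small side force of −3 N in y suggests it's about 1 mm off, so I'll ease it across, lower it and release.

Request:
arm_command([
  [0.02,-0.0013,0,0.001,0],
  [0.02,0,0,0.002,0],
  [0.02,0,0,0,0],
])

```text
time_s: 9.45
position: [574.6, 183.2, 102.3]
orientation: [[-0.049, 0.999, 0.0], [0.999, 0.049, 0.0], [0.0, 0.0, -1.0]]
force: [-1.7, -2.1, -3.0]
opening: 32.8
```

Now I'll release, then rise straight up with the jaws wide open.

Request:
arm_command([
  [0.045,0,0,0,0],
  [0.06,0,0,0,0],
  [0.07,0,0,0,0],
  [0.07,0,0,-0.01,0],
  [0.07,0,0,-0.03,0],
  [0.07,0,0,-0.03,0],
  [0.07,0,0,-0.04,0],
  [0.07,0,0,0,0],
])

```text
time_s: 10.45
position: [577.4, 183.3, 217.4]
orientation: [[-0.049, 0.999, 0.009], [0.999, 0.049, 0.003], [0.003, 0.01, -1.0]]
force: [-0.3, 0.4, 0.4]
opening: 70.0
```

```bash
python3 look.py i wrist scene top >/dev/null;python3 mk.py i
```

```text
(no output)
```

View pics/i.png

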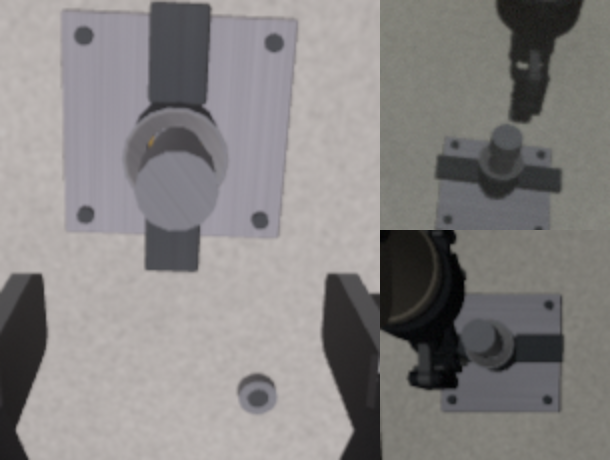

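The plug stands upright in the mouth. The head top is at about (333,204) in the scene image and (258,194) in the wrist image. I'll check its height.

```bash
python3 - <<'E'
from h import *
w,t,s=L('i_wrist'),L('i_top'),L('i_scene')
W=(w,258,194.3);T=(t,172,156.5);S=(s,333.5,204)
print(tri([W,S]),tri([W,T,S]),plane(*W,122))
print(w['T'])
from plant import r;print(r.sense()['position'],r.sense()['qpos'].round(1))
E
```

```text
(array([574.06241959, 183.86286577, 131.90228153]), [2.37, 2.37]) (array([573.97863882, 180.79775618, 128.11241923]), [3.99, 5.17, 3.66]) [575.35103112 182.73412788 122.        ]
[[ 9.98835228e-01 -4.20575919e-02 -2.36504884e-02  5.72493442e+02]
 [ 4.71753134e-02  9.54140869e-01  2.95617476e-01  2.58293944e+02]
 [ 1.01329383e-02 -2.96388868e-01  9.55013593e-01  3.48566947e+02]
 [ 0.00000000e+00  0.00000000e+00  0.00000000e+00  1.00000000e+00]]
[574.13269423 182.86277342 211.96827241] [-35.9  26.1  24.6  81.4 -10.9  74.9  -7.9]
```

Request:
arm_command([
  [0.0,0.015,0.001,0,0],
  [0.0,0.025,0.0015,0,0],
  [0.0,0.0227,0.001,0,0],
  [0.0,0,0,0.03,0],
  [0.0,0,0,0.03,0],
  [0.0,0,0,0.02,0],
  [0.0,0,0,0,0],
  [0.0,0,0,0,0],
])

```text
time_s: 11.6
position: [575.4, 246.5, 132.9]
orientation: [[-0.05, 0.999, 0.001], [0.999, 0.05, 0.0], [0.0, 0.001, -1.0]]
force: [-0.1, 0.0, 0.3]
opening: -0.2
```

```bash
python3 look.py j wrist scene top >/dev/null;python3 mk.py j
```

```text
(no output)
```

View pics/j.png

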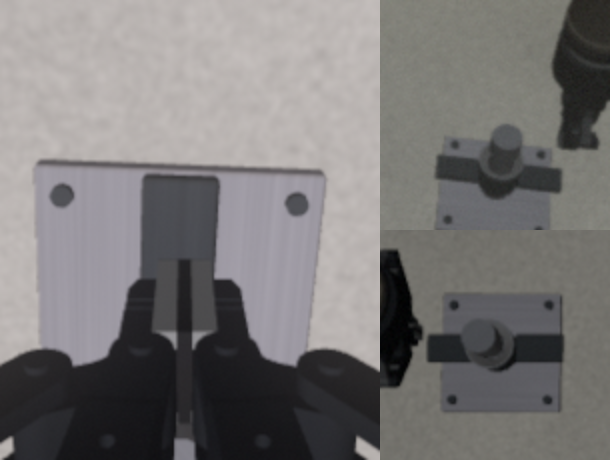

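View pics/j_wrist.png

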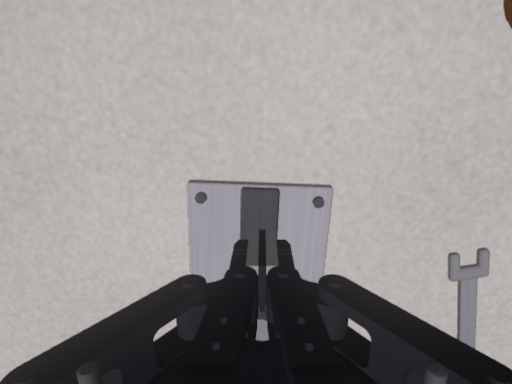

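The plug is still standing and the closed fingers are over the +y lug, with both at about wrist column 261. Going down.

Request:
arm_command([
  [0.0,0,0,0.03,0],
  [0.0,0,0,0.024,0],
  [0.0,0,0,0.012,0],
  [0.0,0,0,0.004,0],
  [0.0,0,0,0,0],
])

```text
time_s: 12.38
position: [575.6, 245.8, 63.0]
orientation: [[-0.049, 0.999, 0.001], [0.999, 0.049, 0.0], [0.0, 0.001, -1.0]]
force: [-0.1, 0.5, 0.4]
opening: -0.1
```

Request:
arm_command([
  [0.0,0,0,0.003,0],
  [0.0,0,0,0.003,0],
  [0.0,0,0,0,0],
])

```text
time_s: 12.75
position: [575.7, 245.9, 57.5]
orientation: [[-0.049, 0.999, 0.002], [0.999, 0.049, 0.001], [0.001, 0.002, -1.0]]
force: [-1.1, 0.1, 5.0]
opening: -0.1
```

Contact is at about TCP z 58 with 5 N. Pressing 16 mm.

Request:
arm_command([
  [0.0,0,0,0.004,0],
  [0.0,0,0,0.004,0],
  [0.0,0,0,0.004,0],
  [0.0,0,0,0.002,0],
  [0.0,0,0,0.0015,0],
  [0.0,0,0,0,0],
])

```text
time_s: 13.5
position: [575.8, 246.0, 43.2]
orientation: [[-0.049, 0.999, 0.002], [0.999, 0.049, 0.001], [0.001, 0.002, -1.0]]
force: [-2.8, -1.5, 10.1]
opening: -0.1
```

Request:
arm_command([
  [0.0,0,0,0.001,0],
  [0.0,0,0,0.001,0],
  [0.0,0,0,0,0],
])

```text
time_s: 13.88
position: [575.8, 246.0, 42.1]
orientation: [[-0.049, 0.999, 0.002], [0.999, 0.049, 0.002], [0.002, 0.002, -1.0]]
force: [-4.7, -1.7, 14.0]
opening: -0.2
```

```bash
python3 look.py k wrist scene top >/dev/null;python3 mk.py k
```

```text
(no output)
```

View pics/k.png

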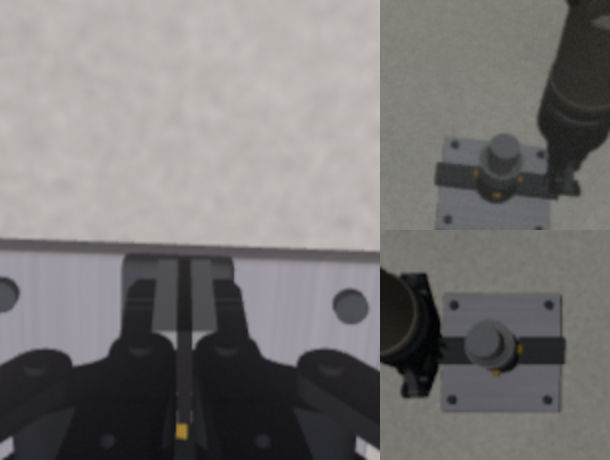

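The plug head has dropped: its top moved from (333,204) to (332,212), and the amber catches now show. At 14 N, force has jumped above the 11 N spring. I'll press a touch more to confirm the stop, then rise.

Request:
arm_command([
  [0.0,0,0,0.001,0],
  [0.0,0,0,0,0],
  [0.0,0,0,0,0],
])

```text
time_s: 14.4
position: [575.8, 246.0, 42.0]
orientation: [[-0.049, 0.999, 0.002], [0.999, 0.049, 0.002], [0.002, 0.002, -1.0]]
force: [-5.7, -2.4, 18.3]
opening: -0.2
```

Request:
arm_command([
  [0.0,0,0,-0.005,0],
  [0.0,0,0,-0.006,0],
  [0.0,0,0,-0.008,0],
  [0.0,0,0,-0.02,0],
  [0.0,0,0,-0.04,0],
  [0.0,0,0,-0.05,0],
  [0.0,0,0,-0.04,0],
  [0.0,0,0,0,0],
  [0.0,0,0,0,0],
  [0.0,0,0,0,0],
])

```text
time_s: 15.65
position: [573.9, 245.4, 204.9]
orientation: [[-0.049, 0.999, -0.003], [0.999, 0.049, -0.001], [-0.001, -0.003, -1.0]]
force: [0.7, -0.2, -0.4]
opening: 0.2
```

```bash
python3 look.py l wrist scene top >/dev/null;python3 mk.py l
```

```text
(no output)
```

View pics/l.png

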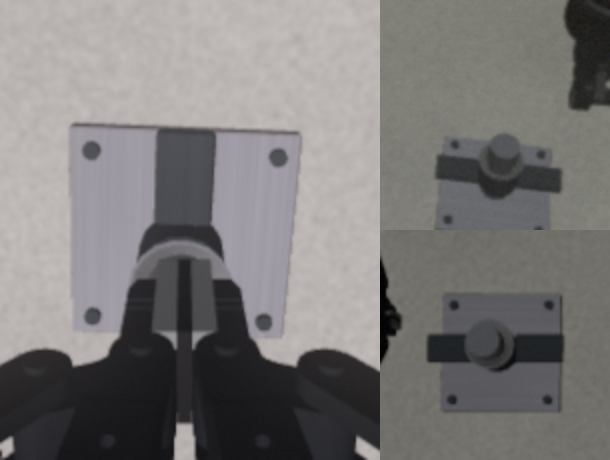

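```bash
python3 - <<'E'
from h import *
s,t=L('l_scene'),L('l_top')
S=(s,270+(505-380)/2,140+147/2);T=(t,120+(484-380)/2,105+(338-230)/2)
print('head top',tri([S,T]), 'pred z122',proj(s,[574.9,182,122]),'z102',proj(s,[574.9,182,102]),'obs',S[1:])
# lug outline: mean abs diff in the left lug region vs before(a,i) and pressed(k)
for n in 'aijk': 
  for v in('scene','top'):
    A=L(f'{n}_{v}')['pixels'].astype(int);B=L(f'l_{v}')['pixels'].astype(int)
    r=(slice(212,236),slice(286,310)) if v=='scene' else (slice(150,176),slice(192,215))
    print(n,v,abs(A[r]-B[r]).mean().round(2))
E
```

```text
head top (array([575.00534607, 183.18487171,  97.81804157]), [0.99, 0.99]) pred z122 (np.float64(332.881608691748), np.float64(207.45240923114648)) z102 (np.float64(331.7502645975143), np.float64(212.42264035306874)) obs (332.5, 213.5)
a scene 5.2
a top 3.16
i scene 1.9
i top 7.59
j scene 2.28
j top 1.57
k scene 10.27
k top 9.3
```

The head top is at about z 98 (about 102 expected when home). The lug images match the sleeve-up pictures and not the pressed one. Handing in.

```bash
python3 -c "
from plant import r
print(r.sense()['time_s'],r.sense()['force']);r.finish_job()"
```

```text
15.8 [-0.14399751  0.12671585  0.10030484]
the job is handed in; nothing more can be done
```

I took the plain-headed steel plug from the middle of the rack and stood it in the coupler's mouth, where the catches held it. I then pressed the +y lug down to its stop with closed fingers: about 16 mm of travel, with force climbing to 18 N and no more movement. The plug dropped home, I let the sleeve spring back up, and I handed the job in at 15.8 s.

- **Plug home:** after the drop, the top of the head measured about z 98 mm, where about 102 is expected (122 before the drop). The scene image row also fits 102: 213.5 seen, 212.4 predicted.
- **Sleeve up:** the lug images match most of the sleeve-up pictures and clearly differ from the pressed one. The amber catches no longer show, and the tool feels no force, clear of the parts.
- **Disagreement:** before pressing, the height of the head came out as 128–132 mm instead of 122, with 2–5 mm of ray mismatch. Those pictures were taken while the arm was still settling. The TCP height at release, about 102 mm, did fit the plug resting on the catches.
- **Not tested:** I did not tug on the plug to check the lock.

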